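# Index the specimen carousel: lift the sprung knob, turn, let the pin drop into its notch

### The job

The round specimen carousel stands in its loose loading position. Lift its sprung wing knob, turn the carousel until the dark red specimen is at the red pointer, and let the knob drop fully home so that its pin locks in the notch there; then let go. The notched ring under the pin sits a few degrees off, so feel for the notch with only the spring pressing, never force the pin against the ring, keep the specimens in their cups and leave the things beside the carousel where they are.

Things in the scene. Friction and masses are not known exactly. Their poses are not given: they have to be found in the camera images.
- carousel_base: grey round base plate, 228 mm across, 12 mm thick, fixed to the worktop. Origin: centre of its underside, on the vertical axis of carousel and knob; z up; -x points to the red pointer (bracket with an inward red cone, 52 mm tall, 105 mm from the axis). Above it turns the aluminium carousel plate, 188 mm across, with ten black cups (33 mm inside, rims 9 mm) every 36 degrees at radius 72 mm.
- knob: black wing knob on the carousel's axis, turning with it: bar 50 mm long (its x axis), 16 mm thick (y), 20 mm tall, rounded ends, a white line at its -x end; free space beside it, under it a 21 mm collar and stem. Origin: centre of the bar, 98 mm above the worktop when fully home. It lifts straight up, 11 mm at most, against a spring (7 N at the bottom, 10 N at the top) that pushes it home.
- carousel (a joint): angle of carousel and knob, rad, positive counter-clockwise from above. 0: loading position, empty cup at the pointer, pin in a wide slot (24 mm) with play. The other nine positions, every 36 degrees, are close notches (9.5 mm wide). The clamped ring cannot be read: all notches together lie 3 to 8 degrees to one side of these angles, side not known. Friction 0.05 N m, 0.1 with the pin dragging.
- station (a point): middle of the reading station: the point beside the red pointer, 72 mm from the axis, 40 mm above the worktop, over which the chosen specimen's cup comes (to within the few degrees by which the ring is off).
- specimen_red: dark red round resin-mounted specimen, 30 mm across, 21 mm tall, standing loose in one of the four cups next to the empty one at the pointer (one or two cups, 36 or 72 degrees, to either side). Origin: centre of its underside, 39 mm above the worktop.
- specimen_beige: beige round resin-mounted specimen, 30 mm across, 17 mm tall, loose in another of these cups. Origin: centre of its underside.
- specimen_black: black round resin-mounted specimen, 30 mm across, 17 mm tall, loose in another of these cups. Origin: centre of its underside.
- specimen_black_2: second black round resin-mounted specimen, 30 mm across, 19 mm tall, loose in another of these cups. Origin: centre of its underside.
- polish_tin: bystander: round white tin with a blue lid, 70 mm across, 29 mm tall, on the worktop beside the carousel. Origin: centre of its underside.
- ref_block: bystander: round steel hardness reference block, 60 mm across, 14 mm tall, on the worktop behind the carousel. Origin: centre of its underside.
- tweezers: bystander: steel tweezers, 122 mm long (their y axis), 10 mm tall, lying on the worktop beside the carousel. Origin: centre of their underside.
- pin_tip (a point): lower end of the 8 mm index pin, carried by the knob's arm 44 mm from the axis on the knob's -x side. It stands in a notched steel ring fixed to the base, 23 mm above the worktop when home, 7 mm below the tops of the ring's teeth: lifting by more than 7 mm frees it; a knob that stays about 7 mm high has its pin resting on a tooth. The arm lies 38 mm and more below the knob's origin.

How it is judged:
By the outcome, as a careful person would: the job done as asked, in the order asked, and still so for the second after the job is handed in, with the robot touching nothing.
It also fails if it takes over 51 s, if anything falls off the work surface, if the arm or the gripper's body presses on something with over 40 N, if the wrist force passes 120 N, or if a joint passes its speed limit or range.

### The arm

A 7-joint arm with a two-finger parallel gripper is mounted at the origin on a cart in front of the work surface, level with it; the furniture and walls round the work are solid. World frame = base frame: x ahead of the robot, y to its left, z up, the work surface at z = 0. Lengths are in m, angles in rad, forces in N, time in s.
With the tool pointing down it reaches from about 0.425 to 0.925 m from the base axis. Payload 6.8 kg.
Tool frame: the origin (TCP) lies at the very end of the fingers, on their centre line; the grasp point (between the pads) lies 19 mm behind it; z points along the fingers, y is the line along which they close (so a half turn about z gives the same grasp; the last joint's range is limited). The gripper opens to 85 mm and grips with 20 to 120 N. Pads are 22 mm wide; open, the fingers measure 114 mm over their backs; the gripper's body (76 mm by 85 mm) begins 54 mm behind the grasp point. The pads swing forward as they close: fully open they stand 13 mm farther back than shut.
Start: joints at [1.094, 0.477, 0.022, 1.555, -0.011, 1.109, -0.083], TCP at [0.243, -0.63, 0.231] pointing down, gripper open.
Joint ranges: [-2.96, 2.96], [-0.34, 2.1], [-1.41, 1.46], [0.24, 2.44], [-1.37, 4.51], [0.17, 1.92], [-2.96, 2.96]. Speed limits (rad/s): [2.39, 2.39, 3.14, 3.14, 3.14, 3.14, 3.14].

### API

Orientations are given as a rotation vector (axis times angle).
In Python, from bench import r gives the robot as it stands.
- The arm moves only by the tool play_rows, never from a script. Its argument "targets" is text: rows parted by semicolons, each of 5 numbers parted by spaces: the closure, from -1 (fully open) to 1 (shut), then the shift along the tool's x, y, z in m, then the turn about the tool's z in rad. In form: gripper dx dy dz spin; .... A call has 1 to 8 rows; each row is the pose to reach, as a shift and turn from the pose commanded when the call began, along the tool's axes at that moment; what a row does not reach only later rows make up. A row lasts 1/12 s, in which the tool goes at most 41.7 mm and 7.16 degrees, less where a joint would pass 70% of its speed; a pose out of reach is approached as far as the arm can. A call with a gripper value outside its range is refused whole. The fingers move at their own pace and stop on an object; "squeeze" is the grip in N (left out, the last holds). Time passes only in rows, so rows that repeat a pose let the fingers close. It gives the time, the measured TCP pose, the force, the opening and the grip force at its end, in the units of the state.
- r.get_obs(): the state, without advancing time (a new reading comes with each control period).
- r.grab_frame(name): name is "scene" or "top" or "wrist"; returns the picture (400x640x3 uint8, red, green, blue); there is no depth.
- r.camera_info(name): a dict with "fov_y" (degrees; the focal length in pixels is half the picture's height over the tangent of half this angle, whatever the lens; pixels are square), "cx", "cy" (the principal point, pixels), "position" and "rotation" of the camera in the world. Camera axes: x right, y down, z forward; pixel columns grow to the right and rows downward; lengths in m; the calibration is good to about 2 mm. A picture is of the moment at which its call begins: read the wrist's pose just before it. camera_info takes no time and is no camera call; for the wrist camera it gives the pose at the moment of the call.
- r.hand_in(): hands the job in; it is judged then, once.
The state is a dict: "clock": time; "joints": joint angles; "qvel": joint speeds; "tau": joint torques, N m; "tcp_pos": TCP position; "orientation": TCP orientation; "contact_force": force on the tool from outside, world axes, zero at the start; "moment": the same for the moment, N m; "grip_width": finger opening in m; "gripper_force": force on a finger pad.
Only numpy, scipy, OpenCV 4.12 (cv2) and the standard library are available. Lean on these libraries where they do the work, as an engineer would, in place of code of your own. Each camera call takes 0.05 s, during which the arm holds its last target. There are 200 camera calls.

## Working session

There is one attempt and no reset: what is moved stays moved. The work goes in short steps, Python scripts to look and compute and a tool call to move; the robot and the scene stay as the last step left them, time stands still between calls to the robot, and variables do not carry over. Pictures are saved under pics/ and viewed, at most 10 in all, crops included, and the job is handed in when it is done.

Besides the shell and the picture viewer there is one more tool, called after "Request:" as name(argument=value, ...), one argument or row to a line, values as JSON. play_rows: Moves the arm, as the interface text tells. Its arguments: {"type":"object","properties":{"targets":{"type":"string"},"squeeze":{"type":"number"}},"required":["targets"]}

```bash
ls; mkdir -p pics; python3 - <<'E'
from bench import r
import cv2,numpy as np
for n in("top","scene"):
    im=r.grab_frame(n);cv2.imwrite(f"pics/{n}0.png",im[:,:,::-1])
    c=r.camera_info(n);print(n,c)
o=r.get_obs();print(o)
E
```

```text
pics
top {'fov_y': 45.52863068474949, 'cx': 316.4461353326941, 'cy': 199.03939749642623, 'position': array([0.45417297, 0.19091044, 0.93198287]), 'rotation': array([-2.17263402,  2.2209063 , -0.09266998])}
scene {'fov_y': 53.62709962056465, 'cx': 316.53891806213227, 'cy': 202.65823362814623, 'position': array([ 0.04669127, -0.34060487,  0.55275172]), 'rotation': array([-2.0109026 ,  0.83042121, -0.44249747])}
{'clock': 0.1, 'joints': array([ 1.09389788,  0.47770589,  0.02233138,  1.55634303, -0.01147929,
        1.10932866, -0.08307953]), 'qvel': array([ 0.00061116, -0.00102918, -0.00062853, -0.00371537,  0.00037844,
        0.00079768,  0.00172074]), 'tau': array([ 4.15770468e-03, -5.97767544e+01,  1.61355045e+00, -2.81957173e+01,
        1.28169681e-02,  5.08796147e-03, -6.49596110e-07]), 'tcp_pos': array([ 0.24313016, -0.62911514,  0.23043452]), 'orientation': array([-3.08674279e+00, -5.75828967e-01,  6.81498350e-04]), 'contact_force': array([-0.4691705 , -0.05478975, -0.42515291]), 'moment': array([-0.0193441 ,  0.04442123, -0.00854715]), 'gripper_force': 0.0, 'grip_width': 0.08535691233827579}
```

View pics/top0.png

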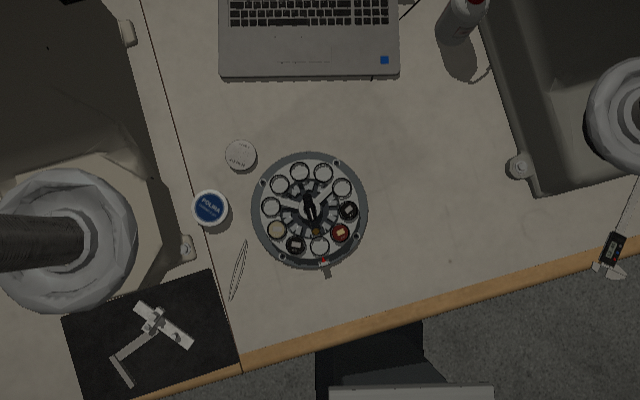

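View pics/scene0.png

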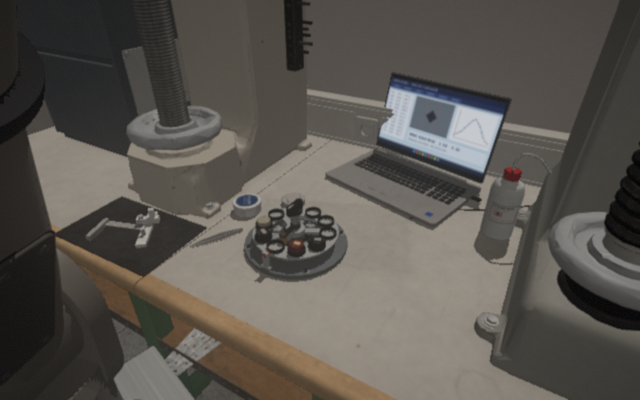

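The top view shows the carousel centred near (310,210) and the pointer at (325,265). The red specimen is at (340,232), one cup from the empty one. I'll enlarge this area to measure it.

```bash
cat > h.py <<'E'
from bench import r
import cv2,numpy as np
from scipy.spatial.transform import Rotation as R
def ray(n,u,v,z,c=None):
    c=c or r.camera_info(n);f=200/np.tan(np.radians(c['fov_y']/2))
    d=R.from_rotvec(c['rotation']).as_matrix()@np.array([(u-c['cx'])/f,(v-c['cy'])/f,1])
    p=np.array(c['position']);return p+d*(z-p[2])/d[2]
def proj(c,P):
    f=200/np.tan(np.radians(c['fov_y']/2))
    q=R.from_rotvec(c['rotation']).as_matrix().T@(np.array(P)-c['position'])
    return q[0]/q[2]*f+c['cx'],q[1]/q[2]*f+c['cy']
E
python3 - <<'E'
from h import *
im=cv2.imread("pics/top0.png")[145:285,240:380]
cv2.imwrite("pics/c1.png",cv2.resize(im,None,fx=4.2,fy=4.2,interpolation=cv2.INTER_CUBIC))
for n,u,v,z in[("centre",310,210,.012),("knob",309,207,.108),("red",340,232,.06),("pointer",325,268,.04)]:print(n,ray("top",u,v,z))
E
```

```text
centre [0.49360312 0.18603488 0.012     ]
knob [0.49471994 0.188161   0.108     ]
red [0.45013831 0.13236553 0.06      ]
pointer [0.38394405 0.16064901 0.04      ]
```

View pics/c1.png

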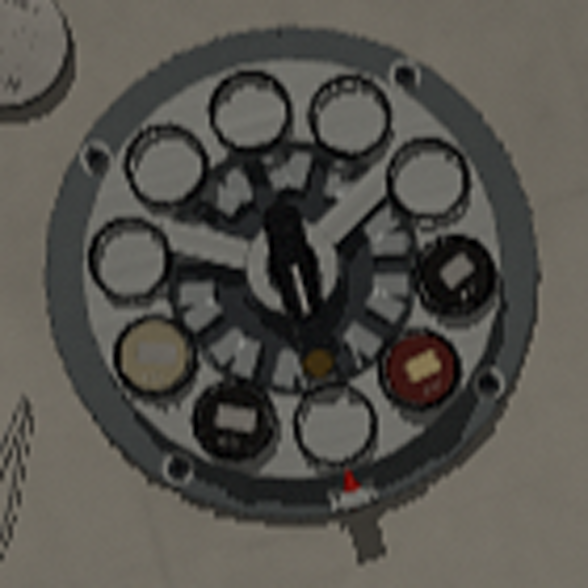

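Request:
play_rows(
  targets="-1 0.294 -0.326 0 0;-1 0.294 -0.326 0 0;-1 0.294 -0.326 0 0;-1 0.294 -0.326 0 0;-1 0.294 -0.326 0 0;-1 0.294 -0.326 0 0;-1 0.294 -0.326 0 0;-1 0.294 -0.326 0 0",
)

```text
clock: 0.77
tcp_pos: [0.3624, -0.3162, 0.2311]
orientation: [-3.088, -0.576, 0.001]
contact_force: [0.8, 1.0, 0.0]
grip_width: 0.0855
gripper_force: 0.0
```

```bash
cat >> h.py <<'E'
def go(P,yaw):
    "tool-frame shift/spin from measured pose to world P and tool-x yaw (deg)"
    o=r.get_obs();M=R.from_rotvec(o['orientation']).as_matrix()
    y=np.degrees(np.arctan2(M[1,0],M[0,0]))
    print("t",o['clock'],"tcp",o['tcp_pos'].round(4),"yaw",y.round(2),"tilt",M[:,2].round(3),"j",o['joints'].round(2),"F",o['contact_force'].round(1),"w",round(o['grip_width'],4),o['gripper_force'])
    print("shift",(M.T@(np.array(P)-o['tcp_pos'])).round(4),"spin",round(np.radians((y-yaw+180)%360-180),3))
E
python3 -c "
from h import *
go([.40,-.22,.23],13);go([.47,.18,.24],13)"
```

```text
t 0.7667 tcp [ 0.3624 -0.3162  0.2311] yaw 21.12 tilt [-0.  0. -1.] j [ 0.71  0.16 -0.13  2.    0.03  0.98 -0.64] F [0.8 1.  0. ] w 0.0855 0.0
shift [ 0.0698 -0.0761  0.0011] spin 0.142
t 0.7667 tcp [ 0.3624 -0.3162  0.2311] yaw 21.12 tilt [-0.  0. -1.] j [ 0.71  0.16 -0.13  2.    0.03  0.98 -0.64] F [0.8 1.  0. ] w 0.0855 0.0
shift [ 0.2792 -0.424  -0.0089] spin 0.142
```

Request:
play_rows(
  targets="-1 0.07 -0.076 0 0;-1 0.07 -0.076 0 0;-1 0.07 -0.076 0 0;-1 0.279 -0.424 -0.009 0.142;-1 0.279 -0.424 -0.009 0.142;-1 0.279 -0.424 -0.009 0.142;-1 0.279 -0.424 -0.009 0.142;-1 0.279 -0.424 -0.009 0.142",
)

```text
clock: 1.43
tcp_pos: [0.4346, -0.0211, 0.2358]
orientation: [3.121, 0.355, 0.0]
contact_force: [0.5, -1.0, 0.5]
grip_width: 0.0855
gripper_force: 0.0
```

```bash
python3 -c "
from h import *
go([.46,.18,.25],13)"
```

```text
t 1.4333 tcp [ 0.4346 -0.0211  0.2358] yaw 12.97 tilt [ 0. -0. -1.] j [ 0.29  0.1  -0.4   2.07  0.05  0.98 -1.48] F [ 0.5 -1.   0.5] w 0.0855 0.0
shift [ 0.0699 -0.1903 -0.0142] spin -0.001
```

Request:
play_rows(
  targets="-1 0.07 -0.19 -0.014 0;-1 0.07 -0.19 -0.014 0;-1 0.07 -0.19 -0.014 0;-1 0.07 -0.19 -0.014 0;-1 0.07 -0.19 -0.014 0;-1 0.07 -0.19 -0.014 0;-1 0.07 -0.19 -0.014 0;-1 0.07 -0.19 -0.014 0",
)

```text
clock: 2.1
tcp_pos: [0.4602, 0.177, 0.2492]
orientation: [3.121, 0.355, -0.002]
contact_force: [-0.0, -0.1, -0.0]
grip_width: 0.0853
gripper_force: 0.0
```

```bash
python3 - <<'E'
from h import *
c=r.camera_info("wrist");print(c)
go([.493,.186,.25],13)
im=r.grab_frame("wrist");cv2.imwrite("pics/w1.png",im[:,:,::-1])
print(proj(c,[.493,.186,.108]))
E
```

```text
{'fov_y': 69.25286419070441, 'cx': 313.69496387357424, 'cy': 197.9786402509396, 'position': array([0.5272192 , 0.19284129, 0.390701  ]), 'rotation': array([ 2.27965595, -1.81510727, -0.25131779])}
t 2.1 tcp [0.4602 0.177  0.2492] yaw 12.99 tilt [-0.001 -0.001 -1.   ] j [-0.    0.2  -0.55  1.93  0.12  1.04 -1.96] F [-0.  -0.1 -0. ] w 0.0853 0.0
shift [ 0.034  -0.0014 -0.0008] spin -0.0
(np.float64(312.34385622507176), np.float64(153.08608324589264))
```

View pics/w1.png

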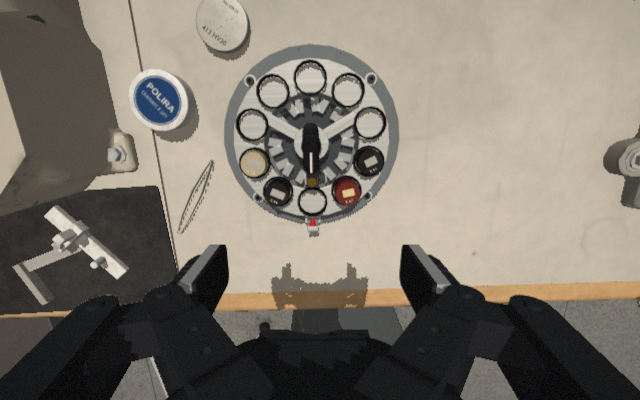

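The wrist view shows the knob near (311,145), with the white line toward the pointer at (313,225). The red specimen is at (346,191). J7 would end close to its range limit, so I'll flip the hand by half a turn. I'll also enlarge the knob while that happens.

Request:
play_rows(
  targets="-1 0 0 0 -1.0;-1 0 0 0 -1.0;-1 0 0 0 -1.0;-1 0 0 0 -1.0;-1 0 0 0 -1.0;-1 0 0 0 -1.0;-1 0 0 0 -1.0;-1 0 0 0 -1.0",
)

```text
clock: 2.82
tcp_pos: [0.4605, 0.1756, 0.2495]
orientation: [2.566, 1.812, -0.002]
contact_force: [1.5, -0.5, 0.2]
grip_width: 0.0856
gripper_force: 0.0
```

Request:
play_rows(
  targets="-1 0 0 0 -1.0;-1 0 0 0 -1.0;-1 0 0 0 -1.0;-1 0 0 0 -1.0;-1 0 0 0 -1.0;-1 0 0 0 -1.0;-1 0 0 0 -1.0;-1 0 0 0 -1.0",
)

```text
clock: 3.48
tcp_pos: [0.4606, 0.1756, 0.2494]
orientation: [1.383, 2.82, -0.002]
contact_force: [0.3, 0.3, 0.4]
grip_width: 0.0856
gripper_force: 0.0
```

```bash
python3 - <<'E'
from h import *
im=cv2.imread("pics/w1.png")[40:240,220:410]
cv2.imwrite("pics/w1c.png",cv2.resize(im,None,fx=3,fy=3,interpolation=cv2.INTER_CUBIC))
go([.493,.186,.22],193)
E
```

```text
t 3.4833 tcp [0.4606 0.1756 0.2494] yaw 127.75 tilt [-0.    -0.002 -1.   ] j [ 0.25  0.26 -0.85  1.91  0.22  1.07 -0.04] F [0.3 0.3 0.4] w 0.0856 0.0
shift [-0.0116  0.0321  0.0294] spin -1.139
```

View pics/w1c.png

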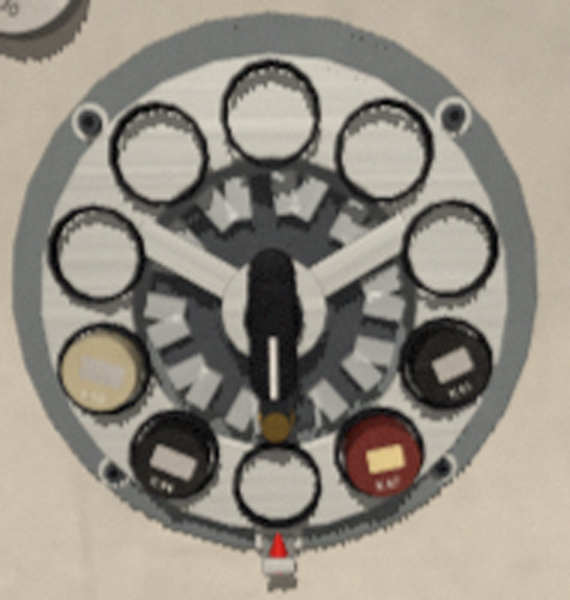

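The knob bar runs from (270,250) to (274,407) in the crop. The pin arm is at (275,427), the red cup is one step right, and the ring's teeth are visible. I'll unwrap the ring to estimate the side of the offset, and continue the turn.

Request:
play_rows(
  targets="-1 -0.006 0.016 0 -1.14;-1 -0.012 0.032 0 -1.14;-1 -0.012 0.032 0 -1.14;-1 -0.012 0.032 0 -1.14;-1 -0.012 0.032 0 -1.14;-1 -0.012 0.032 0 -1.14;-1 -0.012 0.032 0 -1.14;-1 -0.012 0.032 0 -1.14",
)

```text
clock: 4.15
tcp_pos: [0.4933, 0.1855, 0.2493]
orientation: [0.138, -3.138, 0.003]
contact_force: [-0.5, -0.3, -0.2]
grip_width: 0.0854
gripper_force: 0.0
```

```bash
python3 - <<'E'
from h import *
c={'fov_y': 69.25286419070441, 'cx': 313.69496387357424, 'cy': 197.9786402509396, 'position': np.array([0.5272192 , 0.19284129, 0.390701  ]), 'rotation': np.array([ 2.27965595, -1.81510727, -0.25131779])}
f=lambda u,v,z:ray("",220+u/3,40+v/3,z,c)
far,near,wl=f(270,250,.108),f(274,407,.108),f(275,400,.108)
d=far-near;print("knob mid",(far+near)/2,"len",np.linalg.norm(d),"yaw",np.degrees(np.arctan2(d[1],d[0])))
# base disc rim z .012: left,right,top
l,rr,t=f(13,285,.012),f(537,285,.012),f(272,13,.012);print("base",(l+rr)/2,np.linalg.norm(l-rr),t)
C=((l+rr)/2)[:2]
p=f(279,537,.048);d=C-p[:2];print("pointer",p,np.hypot(*d),np.degrees(np.arctan2(d[1],d[0])))
for n,u,v,z in[("empty",278,485,.045),("red",381,453,.06),("beige",102,368,.056),("opp",271,115,.045)]:
    q=f(u,v,z)[:2]-C;print(n,np.hypot(*q),np.degrees(np.arctan2(*q[::-1])))
im=cv2.imread("pics/w1.png")
A,RR=np.meshgrid(np.radians(np.arange(13,373,.5)),np.linspace(.058,.030,80))
pts=np.array([[proj(c,[C[0]+ro*np.cos(a),C[1]+ro*np.sin(a),.030]) for a,ro in zip(x,y)] for x,y in zip(A,RR)],np.float32)
u=cv2.remap(im,pts[...,0],pts[...,1],cv2.INTER_CUBIC)
u=cv2.resize(u,None,fx=1,fy=2.5)
for k in range(0,360,36):cv2.line(u,(2*k,0),(2*k,30),(0,0,255),1)
cv2.imwrite("pics/unw.png",u)
go([.493,.186,.22],193)
E
```

```text
knob mid [0.49541029 0.1882024  0.108     ] len 0.050345915603844084 yaw 14.26093668589792
base [0.50366695 0.1896256  0.012     ] 0.2235997077197228 [0.60563379 0.21412327 0.012     ]
pointer [0.40557541 0.16537153 0.048     ] 0.10104558251061282 13.888364783065132
empty 0.07922503940694312 -166.14671035621294
red 0.07446528965737448 -132.9220260095093
beige 0.0726840249749139 126.20123779066459
opp 0.06368703433690868 14.041374066677017
t 4.15 tcp [0.4933 0.1855 0.2493] yaw -174.95 tilt [-0.    -0.002 -1.   ] j [ 0.36  0.39 -1.04  1.84  0.37  1.13  0.85] F [-0.5 -0.3 -0.2] w 0.0854 0.0
shift [0.0003 0.0006 0.0293] spin -0.139
```

View pics/unw.png

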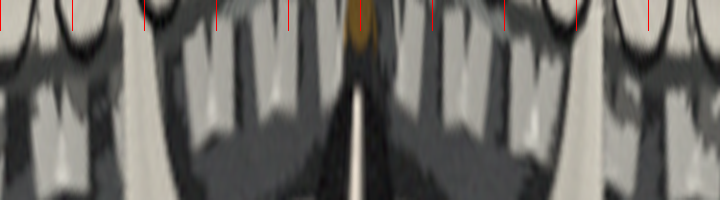

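Request:
play_rows(
  targets="-1 0 0 0.01 -0.12;-1 0 0 0.04 -0.12;-1 0 0 0.08 -0.12;-1 0 0 0.1 -0.12;-1 0 0 0.1 -0.12;-1 0 0 0.1 -0.12",
)

```text
clock: 4.65
tcp_pos: [0.4928, 0.1862, 0.1492]
orientation: [0.319, -3.123, 0.002]
contact_force: [0.2, 1.2, 1.3]
grip_width: 0.0854
gripper_force: 0.0
```

```bash
python3 - <<'E'
from h import *
c={'fov_y': 69.25286419070441, 'cx': 313.69496387357424, 'cy': 197.9786402509396, 'position': np.array([0.5272192 , 0.19284129, 0.390701  ]), 'rotation': np.array([ 2.27965595, -1.81510727, -0.25131779])}
C=[.495,.1875]
im=cv2.imread("pics/w1.png")
A,RR=np.meshgrid(np.radians(np.arange(14,374,.5)),np.linspace(.058,.030,80))
pts=np.array([[proj(c,[C[0]+ro*np.cos(a),C[1]+ro*np.sin(a),.030]) for a,ro in zip(x,y)] for x,y in zip(A,RR)],np.float32)
u=cv2.remap(im,pts[...,0],pts[...,1],cv2.INTER_CUBIC)
u=cv2.resize(u,None,fx=1,fy=2.5)
for k in range(0,360,36):cv2.line(u,(2*k,0),(2*k,200),(0,0,255),1)
cv2.imwrite("pics/unw2.png",u)
C=np.array([.495,.1878,.089])
go(C,194)
w=r.camera_info("wrist");go(C,194)
cv2.imwrite("pics/w2.png",r.grab_frame("wrist")[:,:,::-1])
for s in(-25,25):print(proj(w,[C[0]+s/1e3*np.cos(.244),C[1]+s/1e3*np.sin(.244),.108]))
E
```

```text
t 4.65 tcp [0.4928 0.1862 0.1492] yaw -168.34 tilt [-0.002 -0.001 -1.   ] j [ 0.28  0.52 -0.98  1.94  0.52  0.97  0.83] F [0.2 1.2 1.3] w 0.0854 0.0
shift [-0.0026  0.0012  0.0602] spin -0.041
t 4.65 tcp [0.4928 0.1862 0.1492] yaw -168.34 tilt [-0.002 -0.001 -1.   ] j [ 0.28  0.52 -0.98  1.94  0.52  0.97  0.83] F [0.2 1.2 1.3] w 0.0854 0.0
shift [-0.0026  0.0012  0.0602] spin -0.041
(np.float64(313.75237460447784), np.float64(190.78095284037676))
(np.float64(316.69208335928977), np.float64(260.1300674623144))
```

View pics/unw2.png

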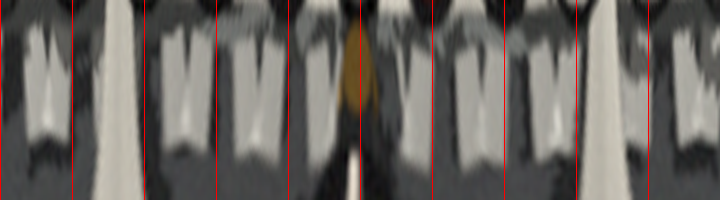

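View pics/w2.png

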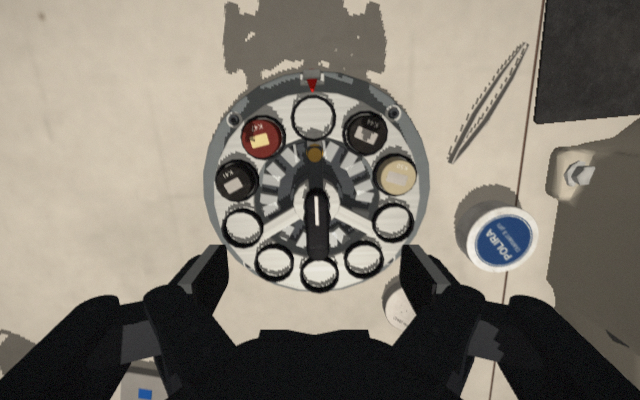

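Unwrapped, the notch gaps lie right of the nominal lines (296 vs 288, 444 vs 432, 517 vs 504). That puts the ring about 4–6° CCW, so the target carousel angle is about -31 to -32°. The wrist view has the knob straight between the fingers, at (316,190)–(317,260). Next I'll descend and close gently.

Request:
play_rows(
  targets="-1 -0.002 0.002 0.02 -0.025;-1 -0.0026 0.0018 0.04 -0.025;-1 -0.0026 0.0018 0.055 -0.025;-1 -0.0026 0.0018 0.06 -0.025;-1 -0.0026 0.0018 0.06 -0.025",
)

```text
clock: 5.12
tcp_pos: [0.4953, 0.1898, 0.0897]
orientation: [0.36, -3.12, 0.001]
contact_force: [-1.4, -1.1, 0.7]
grip_width: 0.0855
gripper_force: 0.0
```

Request:
play_rows(
  targets="0.3 0 0 0 0;0.3 0 0 0 0;0.3 0 0 0 0;0.6 0 0 0 0;0.6 0 0 0 0;0.6 0 0 0 0;0.6 0 0 0 0;0.6 0 0 0 0",
  squeeze=20,
)

```text
clock: 5.78
tcp_pos: [0.4957, 0.1894, 0.0899]
orientation: [-0.36, 3.121, -0.002]
contact_force: [0.9, -4.3, 2.6]
grip_width: 0.0167
gripper_force: 2.0
```

```bash
python3 -c "
from h import *
go([.495,.1885,.089],193);print(r.get_obs()['moment'])"
```

```text
t 5.7833 tcp [0.4957 0.1894 0.0899] yaw -166.85 tilt [ 0.    -0.001 -1.   ] j [ 0.22  0.6  -0.91  1.97  0.62  0.87  0.77] F [ 0.9 -4.3  2.6] w 0.0167 1.9829604774713516
shift [ 0.0009 -0.0007  0.0009] spin 0.003
[-0.84839714 -0.12528256  0.09632362]
```

Request:
play_rows(
  targets="1 0 -0.0007 0 0;1 0 -0.0007 0 0;1 0 -0.0007 0 0;1 0 -0.0007 0 0;1 0 -0.0007 0 0;1 0 -0.0007 0 0",
  squeeze=45,
)

```text
clock: 6.28
tcp_pos: [0.4959, 0.1888, 0.0901]
orientation: [-0.359, 3.121, -0.002]
contact_force: [-0.0, -4.5, 6.0]
grip_width: 0.0153
gripper_force: 44.2
```

```bash
python3 -c "
from h import *
go([.495,.1885,.089],193);print(r.get_obs()['moment'])"
```

```text
t 6.2833 tcp [0.4959 0.1888 0.0901] yaw -166.86 tilt [ 0.    -0.001 -1.   ] j [ 0.22  0.6  -0.91  1.97  0.62  0.87  0.77] F [-0.  -4.5  6. ] w 0.0153 44.15415823459625
shift [ 0.0009 -0.0001  0.0011] spin 0.002
[-0.92279783 -0.04952933 -0.06711104]
```

Request:
play_rows(
  targets="1 0 -0.0008 -0.003 0;1 0 -0.0008 -0.006 0;1 0 -0.0008 -0.0093 0;1 0 -0.0008 -0.0093 0;1 0 -0.0008 -0.0093 0;1 0 -0.0008 -0.0093 0",
)

```text
clock: 6.78
tcp_pos: [0.4958, 0.1888, 0.0989]
orientation: [-0.361, 3.121, 0.0]
contact_force: [3.7, 0.6, -9.8]
grip_width: 0.0148
gripper_force: 44.1
```

```bash
python3 -c "
from h import *
go([.495,.1885,.0985],193+31);print(r.get_obs()['moment'])
w=r.camera_info('wrist');print(w['position'],w['rotation'])
cv2.imwrite('pics/w3.png',r.grab_frame('wrist')[:,:,::-1])"
```

```text
t 6.7833 tcp [0.4958 0.1888 0.0989] yaw -166.81 tilt [ 0.  0. -1.] j [ 0.23  0.59 -0.92  1.97  0.61  0.89  0.79] F [ 3.7  0.6 -9.8] w 0.0148 44.05303180217743
shift [ 0.0009 -0.0001  0.0004] spin -0.538
[ 0.15945808 -1.08729378 -0.03717013]
[0.42816232 0.17312236 0.24047991] [1.83474579 2.31287072 0.32229337]
```

Request:
play_rows(
  targets="1 0 0 0 0.04;1 0 0 0 0.11;1 0 0 0 0.18;1 0 0 0 0.25;1 0 0 0 0.32;1 0 0 0 0.38;1 0 0 0 0.44;1 0 0 0 0.48",
)

```text
clock: 7.5
tcp_pos: [0.4958, 0.1891, 0.099]
orientation: [0.395, 3.116, 0.001]
contact_force: [5.8, 0.9, -10.3]
grip_width: 0.015
gripper_force: 44.1
```

Request:
play_rows(
  targets="1 0 0 0 0.03;1 0 0 0 0.05;1 0 0 0 0.05;1 0 0 0 0.05",
)

```text
clock: 7.83
tcp_pos: [0.4958, 0.1891, 0.099]
orientation: [0.469, 3.106, 0.001]
contact_force: [5.1, 0.4, -10.1]
grip_width: 0.0151
gripper_force: 44.1
```

```bash
python3 - <<'E'
from h import *
go([.495,.1885,.0985],193+31);print(r.get_obs()['moment'])
c=r.camera_info('wrist');im=r.grab_frame('wrist');cv2.imwrite('pics/w4.png',im[:,:,::-1])
C=[.495,.1878];im=im[:,:,::-1].copy()
A,RR=np.meshgrid(np.radians(np.arange(124,244,.25)),np.linspace(.110,.030,200))
out=[]
for z in(.030,):
  pts=np.array([[proj(c,[C[0]+ro*np.cos(a),C[1]+ro*np.sin(a),z]) for a,ro in zip(x,y)] for x,y in zip(A,RR)],np.float32)
  u=cv2.remap(im,pts[...,0],pts[...,1],cv2.INTER_CUBIC);u=cv2.resize(u,None,fx=1.6,fy=2)
  for b in range(-3,3):
    x=int((194+36*b-124)/.25*1.6);cv2.line(u,(x,0),(x,40),(0,0,255),1)
  out.append(u)
cv2.imwrite("pics/unw3.png",np.vstack(out))
E
```

```text
t 7.8333 tcp [0.4958 0.1891 0.099 ] yaw 162.83 tilt [ 0.     0.001 -1.   ] j [ 0.15  0.54 -0.8   1.97  0.52  0.84  0.33] F [  5.1   0.4 -10.1] w 0.0151 44.1057550907135
shift [ 0.0006 -0.0008  0.0005] spin -1.068
[ 0.17205023 -1.02859979 -0.06760175]
```

View pics/unw3.png

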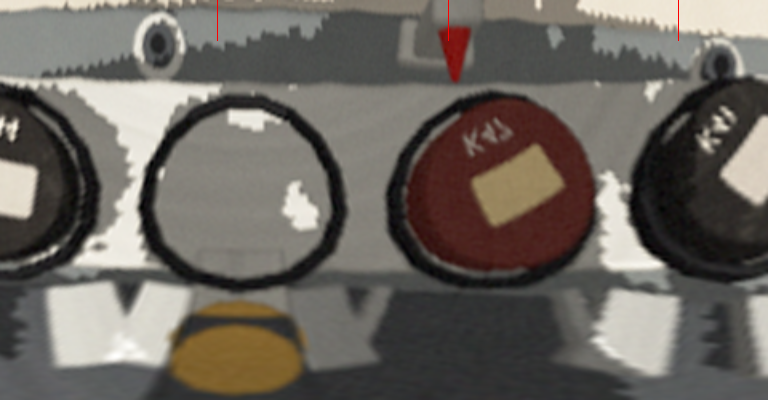

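The unwrapped view shows the red specimen just at the pointer (455,80) and the pin (237,340) close to the right edge (190) of its neighbouring tooth, so it is about at the notch. I'll lower to just below the tooth tops and read the force.

Request:
play_rows(
  targets="1 0 0 0.0008 0;1 0 0 0.0014 0;1 0 0 0.002 0;1 0 0 0.0022 0;1 0 0 0.0022 0;1 0 0 0.0022 0",
)

```text
clock: 8.38
tcp_pos: [0.4958, 0.1891, 0.0969]
orientation: [0.469, 3.106, 0.001]
contact_force: [4.6, 0.4, -8.0]
grip_width: 0.015
gripper_force: 44.2
```

Request:
play_rows(
  targets="1 0 0 0.0003 0;1 0 0 0.0006 0;1 0 0 0.0006 0;1 0 0 0.0006 0",
)

```text
clock: 8.72
tcp_pos: [0.4958, 0.1891, 0.0963]
orientation: [0.469, 3.106, 0.001]
contact_force: [4.9, 1.9, -8.8]
grip_width: 0.0151
gripper_force: 44.2
```

Request:
play_rows(
  targets="1 0 0 0.0004 0;1 0 0 0.0008 0;1 0 0 0.0008 0;1 0 0 0.0008 0",
)

```text
clock: 9.05
tcp_pos: [0.4958, 0.189, 0.0955]
orientation: [0.469, 3.106, 0.001]
contact_force: [5.1, 1.7, -9.6]
grip_width: 0.0152
gripper_force: 44.2
```

Request:
play_rows(
  targets="1 0 0 0.0005 0;1 0 0 0.001 0;1 0 0 0.0015 0;1 0 0 0.002 0;1 0 0 0.002 0;1 0 0 0.002 0",
)

```text
clock: 9.55
tcp_pos: [0.4958, 0.1891, 0.0935]
orientation: [0.469, 3.106, 0.001]
contact_force: [5.2, 0.6, -8.6]
grip_width: 0.0147
gripper_force: 44.3
```

```bash
python3 -c "
from h import *
go([.495,.1885,.0985],163);print(r.get_obs()['moment'])"
```

```text
t 9.55 tcp [0.4958 0.1891 0.0935] yaw 162.83 tilt [ 0.     0.001 -1.   ] j [ 0.14  0.55 -0.8   1.98  0.53  0.83  0.32] F [ 5.2  0.6 -8.6] w 0.0147 44.26918029785156
shift [ 0.0006 -0.0008 -0.005 ] spin -0.003
[ 0.29698555 -1.01403864 -0.05175401]
```

Request:
play_rows(
  targets="1 0 0 0.0007 0;1 0 0 0.0014 0;1 0 0 0.002 0;1 0 0 0.0028 0;1 0 0 0.0028 0;1 0 0 0.0028 0",
)

```text
clock: 10.05
tcp_pos: [0.4959, 0.1891, 0.0908]
orientation: [0.469, 3.106, 0.001]
contact_force: [4.4, 2.1, -6.8]
grip_width: 0.0151
gripper_force: 44.4
```

Request:
play_rows(
  targets="1 0 0 0 0.01;1 0 0 0 0.02;1 0 0 0 0.03;1 0 0 0 0.03;1 0 0 0 0.03",
)

```text
clock: 10.47
tcp_pos: [0.4958, 0.189, 0.0908]
orientation: [0.514, 3.099, 0.0]
contact_force: [5.4, 1.5, -7.9]
grip_width: 0.0149
gripper_force: 44.6
```

```bash
python3 -c "
from h import *
go([.495,.1885,.0985],163);print(r.get_obs()['moment'])"
```

```text
t 10.4667 tcp [0.4958 0.189  0.0908] yaw 161.17 tilt [ 0.001  0.    -1.   ] j [ 0.14  0.55 -0.79  1.98  0.53  0.83  0.3 ] F [ 5.4  1.5 -7.9] w 0.0149 44.56632435321808
shift [ 0.0006 -0.0008 -0.0077] spin -0.032
[ 0.20935791 -0.9693533   0.27980247]
```

The notch wall was felt (moment 0.33 N m), so the pin is in the notch. I'll relax the turn, lower the last bit and release.

Request:
play_rows(
  targets="1 0 0 0 -0.02;1 0 0 0.0006 -0.02;1 0 0 0.0006 -0.02;0 0 0 0.0006 -0.02;-0.2 0 0 0.0006 -0.02;-0.2 0 0 0.0006 -0.02;-0.2 0 0 0.0006 -0.02;-0.2 0 0 0.0006 -0.02",
)

```text
clock: 11.13
tcp_pos: [0.4954, 0.1887, 0.0902]
orientation: [-0.485, -3.104, 0.001]
contact_force: [-0.4, 0.2, 0.0]
grip_width: 0.0515
gripper_force: 0.0
```

Request:
play_rows(
  targets="-0.2 0 0 0 0;-0.2 0 0 -0.03 0;-0.2 0 0 -0.06 0;-0.2 0 0 -0.09 0;-0.2 0 0 -0.1 0;-0.2 0 0 -0.1 0;-0.2 0 0 -0.1 0",
)

```text
clock: 11.72
tcp_pos: [0.4957, 0.1884, 0.19]
orientation: [0.485, 3.103, -0.001]
contact_force: [0.3, -0.2, -0.4]
grip_width: 0.0514
gripper_force: 0.0
```

```bash
python3 - <<'E'
from h import *
go([.495,.1885,.19],163)
c=r.camera_info('wrist');im=r.grab_frame('wrist')[:,:,::-1].copy()
s=r.grab_frame('scene')[:,:,::-1]
a=cv2.resize(im[40:300,160:460],None,fx=1.8,fy=1.8,interpolation=cv2.INTER_CUBIC)
b=cv2.resize(s[185:275,235:355],(260,195));b=np.vstack([b,np.zeros((a.shape[0]-195,260,3),np.uint8)])
cv2.imwrite("pics/end.png",np.hstack([a,b]))
for ss in(-25,0,25):
  t=np.radians(-18);print([tuple((np.array(proj(c,[.495+ss/1e3*np.cos(t),.1885+ss/1e3*np.sin(t),z]))-[160,40])*1.8) for z in(.108,.115)])
E
```

```text
t 11.7167 tcp [0.4957 0.1884 0.19  ] yaw 162.22 tilt [ 0.001 -0.    -1.   ] j [ 0.23  0.42 -0.89  1.9   0.39  1.    0.43] F [ 0.3 -0.2 -0.4] w 0.0514 0.0
shift [ 0.0007 -0.0001 -0.    ] spin -0.014
[(np.float64(276.59302223536724), np.float64(240.67000542103864)), (np.float64(276.58882701646667), np.float64(243.87428716582173))]
[(np.float64(276.41125037903976), np.float64(295.56045563013527)), (np.float64(276.40179269058154), np.float64(300.29543060754605))]
[(np.float64(276.2398251065022), np.float64(347.3265022388636)), (np.float64(276.225710877424), np.float64(353.41261746946185))]
```

View pics/end.png

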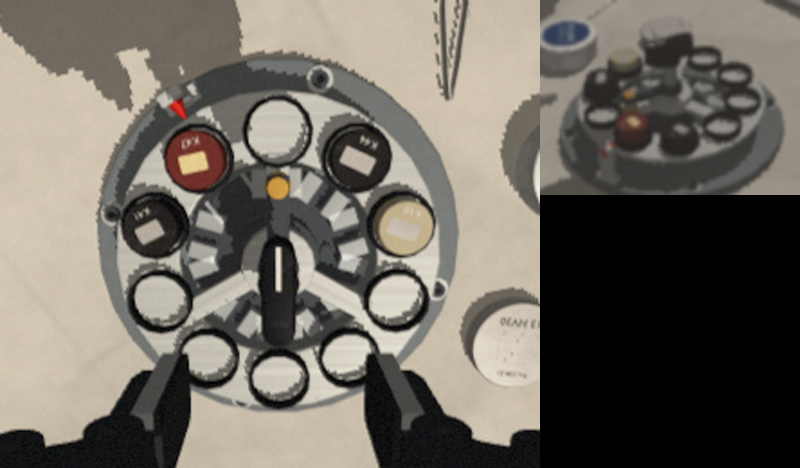

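The final view shows the red specimen at the pointer (195,158 against 180,110) and all specimens in their cups. The knob ends at rows 236–346 match the home height (241–347) rather than the 7 mm raised height (244–353).

```bash
python3 -c "
from bench import r
print(r.hand_in())"
```

```text
the job is handed in; nothing more can be done
None
```

The dark red specimen is at the red pointer, the knob's pin is locked fully home in its notch, the hand is clear of everything, and the job was handed in at about 12 s.

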